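# Load embossing dies in mirror order

### The arm

A 6-joint arm with a two-finger parallel gripper is mounted at the origin on the work surface. World frame = base frame: x ahead of the robot, y to its left, z up, the work surface at z = 0. Lengths are in m, angles in rad, forces in N, time in s.
With the tool pointing down it reaches from about 0.4 to 0.825 m from the base axis. Payload 7 kg.
Tool frame: the origin (TCP) lies midway between the tips of the shut fingers; the grasp point (between the pads) lies 19 mm behind it; z points along the fingers, x is the direction in which the jaws open and shut, and the axes are right-handed (so a half turn about z gives the same grasp; the last joint's range is limited). The gripper opens to 88 mm and grips with 3 to 60 N. Pads are 19 mm wide; open, the fingers measure 130 mm over their backs; the gripper's body (78 mm by 193 mm) begins 47 mm behind the grasp point.
Start: joints at [1.626, 0.359, 0.012, 0, -1.224, -0.288], TCP at [0.156, 0.657, 0.227] pointing down, gripper open.
Joint ranges: [-3.07, 3.07], [-1.43, 2.12], [-1.02, 1.25], [-3.03, 1.67], [-3.05, -0], [-3.03, 3.03]. Speed limits (rad/s): [2.39, 2.39, 3.01, 3.14, 3.14, 3.14].

### API

Orientations are given as [roll, pitch, yaw] about the fixed x, y, z axes, in that order (R = Rz(yaw) Ry(pitch) Rx(roll)).
In Python, from station import arm, grab_frame, camera_params gives the robot as it stands.
- The arm moves only by the shell command python3 -m handwheel 'ROWS' [FORCE]. ROWS is JSON, a list that holds one entry, the list of rows, each a list of 5 numbers: the finger opening in m, from 0 to 0.0876, then the shift along the tool's x, y, z in m, then the turn about the tool's z in degrees. A call has 1 to 20 rows; each row is the pose to reach, as a shift and turn from the pose measured when the call began, along the tool's axes at that moment; what a row does not reach only later rows make up. A row lasts 1/12 s, in which the tool goes at most 41.7 mm and 7.16 degrees, less where a joint would pass 70% of its speed; a pose out of reach is approached as far as the arm can. A call with a gripper value outside its range is refused whole. The fingers move at their own pace and stop on an object; FORCE is the grip in N (left out, the last holds). Time passes only in rows, so rows that repeat a pose let the fingers close. It gives the time, the measured TCP pose, the force and the opening at its end, in the units of the state.
- arm.get_state(): the state, without advancing time (a new reading comes with each control period).
- grab_frame(name): name is "scene" or "top" or "wrist"; returns the picture (420x560x3 uint8, blue, green, red); there is no depth.
- camera_params(name): a dict with "intrinsics" (3x3 intrinsics, pixels), "R" (3x3) and "t" (3): a world point X has camera coordinates R X + t; the wrist camera has in their place "tool_from_camera" (4x4, takes a point from camera to tool coordinates, whose origin is the TCP and whose axes are the tool frame's). Camera axes: x right, y down, z forward; pixel columns grow to the right and rows downward; lengths in m; the calibration is good to about 2 mm. A picture is of the moment at which its call begins: read the wrist's pose just before it. camera_params takes no time and is no camera call.
- arm.job_done(): hands the job in, once; it reports no verdict.
The state is a dict: "t": time; "q": joint angles; "qd": joint speeds; "joint_efforts": joint torques, N m; "eef_pos": TCP position; "ee_rot": TCP orientation; "force": force on the tool from outside, world axes, zero at the start; "moment": the same for the moment, N m; "width": finger opening in m.
Only numpy, scipy, OpenCV 4.12 (cv2) and the standard library are available. Lean on these libraries where they do the work, as an engineer would, in place of code of your own. Each camera call takes 0.05 s, during which the arm holds its last target.

### The job

The pattern for the strap is laid out as a row of four embossing dies on the layout board; load them into the four bays of the die holder in the reverse order, so that the print comes out the right way round: the die that stands leftmost on the board (as seen from the robot) goes into the rightmost bay, the next into the bay beside it, and so on. Set each die down gently, upright and with its foot flat on the floor of its bay, let go of it, and leave the jar between the board and the holder where it stands.

Things in the scene. Friction and masses are not known exactly. Their poses are not given: they have to be found in the camera images.
- die_round: Embossing hand die: round foot 44 mm in diameter, 14 mm thick, of plain brass, carrying an upright turned dark-wood handle, a straight cylinder 26 mm in diameter from 24 mm above the underside up to the flat top at 88 mm. About 220 g. Origin: centre of the foot's underside; z points up through the handle. At the start it stands upright on its own rubber pad.
- die_square: Embossing hand die: square foot 40 x 40 mm, 14 mm thick, of plain brass, carrying an upright turned dark-wood handle, a straight cylinder 24 mm in diameter from 24 mm above the underside up to the flat top at 76 mm. About 220 g. Origin: centre of the foot's underside; z points up through the handle. At the start it stands upright on its own rubber pad.
- die_hex: Embossing hand die: hexagonal foot 42 mm across its flats, 14 mm thick, of plain brass, carrying an upright turned dark-wood handle, a straight cylinder 22 mm in diameter from 24 mm above the underside up to the flat top at 96 mm. About 220 g. Origin: centre of the foot's underside; z points up through the handle. At the start it stands upright on its own rubber pad.
- die_bar: Embossing hand die: oblong foot 30 mm (x) by 50 mm (y), 14 mm thick, of plain brass, carrying an upright turned dark-wood handle, a straight cylinder 22 mm in diameter from 24 mm above the underside up to the flat top at 68 mm. About 200 g. Origin: centre of the foot's underside; z points up through the handle. At the start it stands upright on its own rubber pad.
- pad_round: Fixed black rubber pad 60 x 60 x 4 mm where the round die stands at the start. Four identical pads, 72 mm apart, lie in a row on the plywood layout board (84 x 300 x 10 mm). Origin: centre of its underside, 10 mm above the bench; its top is 14 mm above the bench. y runs along the row to its left end as seen from the robot, x across it. It stays put, showing where its die came from.
- pad_square: Fixed black rubber pad 60 x 60 x 4 mm where the square die stands at the start. Four identical pads, 72 mm apart, lie in a row on the plywood layout board (84 x 300 x 10 mm). Origin: centre of its underside, 10 mm above the bench; its top is 14 mm above the bench. y runs along the row to its left end as seen from the robot, x across it. It stays put, showing where its die came from.
- pad_hex: Fixed black rubber pad 60 x 60 x 4 mm where the hexagonal die stands at the start. Four identical pads, 72 mm apart, lie in a row on the plywood layout board (84 x 300 x 10 mm). Origin: centre of its underside, 10 mm above the bench; its top is 14 mm above the bench. y runs along the row to its left end as seen from the robot, x across it. It stays put, showing where its die came from.
- pad_bar: Fixed black rubber pad 60 x 60 x 4 mm where the oblong die stands at the start. Four identical pads, 72 mm apart, lie in a row on the plywood layout board (84 x 300 x 10 mm). Origin: centre of its underside, 10 mm above the bench; its top is 14 mm above the bench. y runs along the row to its left end as seen from the robot, x across it. It stays put, showing where its die came from.
- holder: Die holder: long shallow wooden tray 74 x 284 x 16 mm, fixed, empty, parted by 4 mm aluminium walls into four open bays in a row, 66 x 66 mm inside. Origin: centre of its underside, on the bench; y runs along the row to its left end as seen from the robot, x across it. Bay centres at y = +105, +35, -35, -105 mm; bay floors 6 mm, wall tops 16 mm above the bench.
- jar: A closed glass jar of edge finish with white lid, 52 mm in diameter, 62 mm high, standing loose on the bench in the gap between layout board and holder. Origin: centre of its underside. It is to stay where it stands.
Mind the look-alikes: they are no part of the job. Leave any purple or red look-alike of the die_square alone.

How it is judged:
At the end, for the whole second after the job is handed in: One die per bay, in the reverse of its left-to-right order on the board, upright (0.09 rad), still, foot flat on the bay floor (underside 3 to 9.5 mm above the holder's, within 22 mm of its long centre line); the jar upright and within 30 mm of its start (x of die_round in the frame of holder between -0.022 and 0.022 m and y of die_round in the frame of holder between -0.13 and 0.13 m and z of die_round in the frame of holder between 0.003 and 0.0095 m and angle between each of die_round, die_square, die_hex, die_bar's own z axis and vertical below 0.09 rad and linear speed of each of die_round, die_square, die_hex, die_bar below 0.02 m/s and x of die_square in the frame of holder between -0.022 and 0.022 m and y of die_square in the frame of holder between -0.13 and 0.13 m and z of die_square in the frame of holder between 0.003 and 0.0095 m and x of die_hex in the frame of holder between -0.022 and 0.022 m and y of die_hex in the frame of holder between -0.13 and 0.13 m and z of die_hex in the frame of holder between 0.003 and 0.0095 m and x of die_bar in the frame of holder between -0.022 and 0.022 m and y of die_bar in the frame of holder between -0.13 and 0.13 m and z of die_bar in the frame of holder between 0.003 and 0.0095 m and ((y of pad_round in the frame of pad_square above 0 m and ((y of die_round in the frame of holder below -0.07 m and y of die_square in the frame of holder above -0.07 m) or (y of die_round in the frame of holder below 0 m and y of die_square in the frame of holder above 0 m) or (y of die_round in the frame of holder below 0.07 m and y of die_square in the frame of holder above 0.07 m))) or (y of pad_square in the frame of pad_round above 0 m and ((y of die_square in the frame of holder below -0.07 m and y of die_round in the frame of holder above -0.07 m) or (y of die_square in the frame of holder below 0 m and y of die_round in the frame of holder above 0 m) or (y of die_square in the frame of holder below 0.07 m and y of die_round in the frame of holder above 0.07 m)))) and ((y of pad_round in the frame of pad_hex above 0 m and ((y of die_round in the frame of holder below -0.07 m and y of die_hex in the frame of holder above -0.07 m) or (y of die_round in the frame of holder below 0 m and y of die_hex in the frame of holder above 0 m) or (y of die_round in the frame of holder below 0.07 m and y of die_hex in the frame of holder above 0.07 m))) or (y of pad_hex in the frame of pad_round above 0 m and ((y of die_hex in the frame of holder below -0.07 m and y of die_round in the frame of holder above -0.07 m) or (y of die_hex in the frame of holder below 0 m and y of die_round in the frame of holder above 0 m) or (y of die_hex in the frame of holder below 0.07 m and y of die_round in the frame of holder above 0.07 m)))) and ((y of pad_round in the frame of pad_bar above 0 m and ((y of die_round in the frame of holder below -0.07 m and y of die_bar in the frame of holder above -0.07 m) or (y of die_round in the frame of holder below 0 m and y of die_bar in the frame of holder above 0 m) or (y of die_round in the frame of holder below 0.07 m and y of die_bar in the frame of holder above 0.07 m))) or (y of pad_bar in the frame of pad_round above 0 m and ((y of die_bar in the frame of holder below -0.07 m and y of die_round in the frame of holder above -0.07 m) or (y of die_bar in the frame of holder below 0 m and y of die_round in the frame of holder above 0 m) or (y of die_bar in the frame of holder below 0.07 m and y of die_round in the frame of holder above 0.07 m)))) and ((y of pad_square in the frame of pad_hex above 0 m and ((y of die_square in the frame of holder below -0.07 m and y of die_hex in the frame of holder above -0.07 m) or (y of die_square in the frame of holder below 0 m and y of die_hex in the frame of holder above 0 m) or (y of die_square in the frame of holder below 0.07 m and y of die_hex in the frame of holder above 0.07 m))) or (y of pad_hex in the frame of pad_square above 0 m and ((y of die_hex in the frame of holder below -0.07 m and y of die_square in the frame of holder above -0.07 m) or (y of die_hex in the frame of holder below 0 m and y of die_square in the frame of holder above 0 m) or (y of die_hex in the frame of holder below 0.07 m and y of die_square in the frame of holder above 0.07 m)))) and ((y of pad_square in the frame of pad_bar above 0 m and ((y of die_square in the frame of holder below -0.07 m and y of die_bar in the frame of holder above -0.07 m) or (y of die_square in the frame of holder below 0 m and y of die_bar in the frame of holder above 0 m) or (y of die_square in the frame of holder below 0.07 m and y of die_bar in the frame of holder above 0.07 m))) or (y of pad_bar in the frame of pad_square above 0 m and ((y of die_bar in the frame of holder below -0.07 m and y of die_square in the frame of holder above -0.07 m) or (y of die_bar in the frame of holder below 0 m and y of die_square in the frame of holder above 0 m) or (y of die_bar in the frame of holder below 0.07 m and y of die_square in the frame of holder above 0.07 m)))) and ((y of pad_hex in the frame of pad_bar above 0 m and ((y of die_hex in the frame of holder below -0.07 m and y of die_bar in the frame of holder above -0.07 m) or (y of die_hex in the frame of holder below 0 m and y of die_bar in the frame of holder above 0 m) or (y of die_hex in the frame of holder below 0.07 m and y of die_bar in the frame of holder above 0.07 m))) or (y of pad_bar in the frame of pad_hex above 0 m and ((y of die_bar in the frame of holder below -0.07 m and y of die_hex in the frame of holder above -0.07 m) or (y of die_bar in the frame of holder below 0 m and y of die_hex in the frame of holder above 0 m) or (y of die_bar in the frame of holder below 0.07 m and y of die_hex in the frame of holder above 0.07 m)))) and distance of jar from where it was at the start of the episode below 0.03 m and angle between jar's own z axis and vertical below 0.2 rad); the robot touches nothing.
It fails at once if a die is tipped over (angle between any of die_round, die_square, die_hex, die_bar's own z axis and vertical above 0.7 rad).
It fails at once if a die is dropped or banged into the holder (over 60 N) (contact force between any of die_round, die_square, die_hex, die_bar and holder above 60 N).
It fails at once if a die is let go more than 15 mm above the floor of the holder ((z of die_round in the frame of holder above 0.021 m and x of die_round in the frame of holder between -0.035 and 0.035 m and y of die_round in the frame of holder between -0.14 and 0.14 m and contact force between die_round and the fingers below 0.05 N) or (z of die_square in the frame of holder above 0.021 m and x of die_square in the frame of holder between -0.035 and 0.035 m and y of die_square in the frame of holder between -0.14 and 0.14 m and contact force between die_square and the fingers below 0.05 N) or (z of die_hex in the frame of holder above 0.021 m and x of die_hex in the frame of holder between -0.035 and 0.035 m and y of die_hex in the frame of holder between -0.14 and 0.14 m and contact force between die_hex and the fingers below 0.05 N) or (z of die_bar in the frame of holder above 0.021 m and x of die_bar in the frame of holder between -0.035 and 0.035 m and y of die_bar in the frame of holder between -0.14 and 0.14 m and contact force between die_bar and the fingers below 0.05 N)).
It fails at once if the jar is knocked away (distance of jar from where it was at the start of the episode above 0.03 m or angle between jar's own z axis and vertical above 0.5 rad).
It also fails if it takes over 104 s, if anything falls off the work surface, if the arm or the gripper's body presses on something with over 40 N, if the wrist force passes 120 N, or if a joint passes its speed limit or range.

## Working session

There is one attempt and no reset: what is moved stays moved. The work goes in short steps, Python scripts to look and compute and a shell command to move; the robot and the scene stay as the last step left them, time stands still between calls to the robot, and variables do not carry over. Pictures are saved under pics/ and viewed, and the job is handed in when it is done.

```bash
mkdir -p pics; ls; python3 - <<'E'
from station import arm, grab_frame, camera_params
import cv2,json
print(arm.get_state())
for n in("scene","top","wrist"):
    cv2.imwrite(f"pics/{n}0.png",grab_frame(n))
    print(n,{k:v.round(4).tolist() if hasattr(v,'round') else v for k,v in camera_params(n).items()})
E
```

```text
pics
{'t': 0.0, 'q': array([ 1.62610391e+00,  3.59402123e-01,  1.10635869e-02, -3.29403042e-04,
       -1.22410065e+00, -2.88065660e-01]), 'qd': array([-0.00152379, -0.00033364, -0.00031383, -0.00098674,  0.00075096,
       -0.0006246 ]), 'joint_efforts': array([ 2.11029233e-03, -5.82720172e+01,  2.93057656e+01,  6.99679077e+00,
        7.02322679e-03, -1.52330790e-04]), 'eef_pos': array([0.15564028, 0.65631285, 0.22561863]), 'ee_rot': array([-3.14142278e+00, -1.66314236e-03, -1.80366672e+00]), 'force': array([-0.74998099,  0.17099878, -0.28547169]), 'moment': array([-0.086214  ,  0.00282691,  0.00489395]), 'width': 0.0878270947403144}
scene {'intrinsics': [[528.3596, 0.0, 263.6172], [0.0, 528.3596, 207.3286], [0.0, 0.0, 1.0]], 'R': [[-0.5618, 0.8271, -0.0161], [0.6169, 0.4059, -0.6743], [-0.5512, -0.3888, -0.7382]], 't': [0.3356, -0.3334, 1.6548]}
top {'intrinsics': [[530.5704, 0.0, 278.0119], [0.0, 530.5704, 208.8901], [0.0, 0.0, 1.0]], 'R': [[0.0018, -1.0, 0.002], [-0.9902, -0.002, -0.1396], [0.1396, -0.0017, -0.9902]], 't': [0.0021, 0.5686, 1.179]}
wrist {'intrinsics': [[320.8698, 0.0, 280.9798], [0.0, 320.8698, 204.3671], [0.0, 0.0, 1.0]], 'tool_from_camera': [[1.0, -0.0006, -0.0004, 0.0011], [0.0007, 0.9692, 0.2462, -0.0654], [0.0002, -0.2462, 0.9692, -0.1582], [0.0, 0.0, 0.0, 1.0]]}
```

View pics/top0.png

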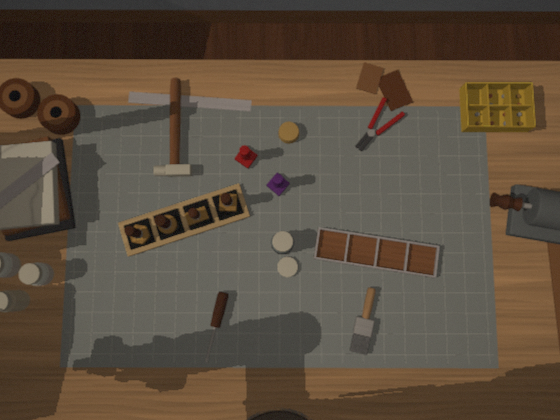

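View pics/scene0.png

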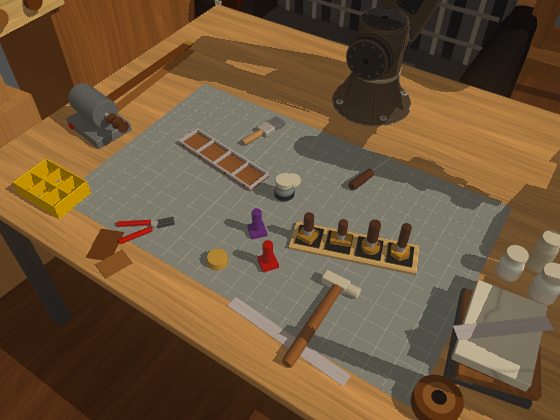

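View pics/wrist0.png

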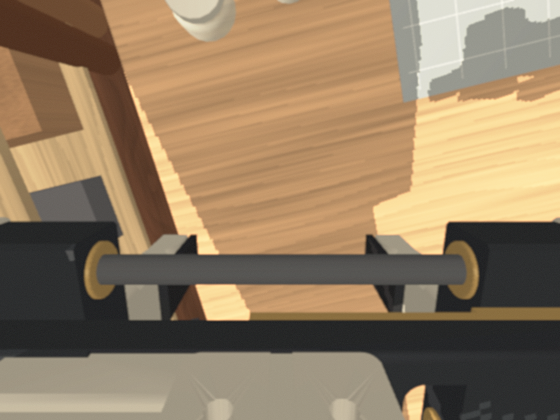

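```bash
python3 - <<'E'
import cv2,numpy as np
a=cv2.imread("pics/top0.png");b=cv2.imread("pics/scene0.png")
f=lambda i:cv2.convertScaleAbs(i,alpha=1.6)
cv2.imwrite("pics/topcrop.png",cv2.resize(f(a[175:290,110:310]),(800,460),interpolation=cv2.INTER_CUBIC))
cv2.imwrite("pics/topcrop2.png",cv2.resize(f(a[190:300,260:450]),(760,440),interpolation=cv2.INTER_CUBIC))
cv2.imwrite("pics/scenecrop.png",cv2.resize(f(b[120:280,240:440]),(750,600),interpolation=cv2.INTER_CUBIC))
E
```

```text
(no output)
```

View pics/topcrop.png

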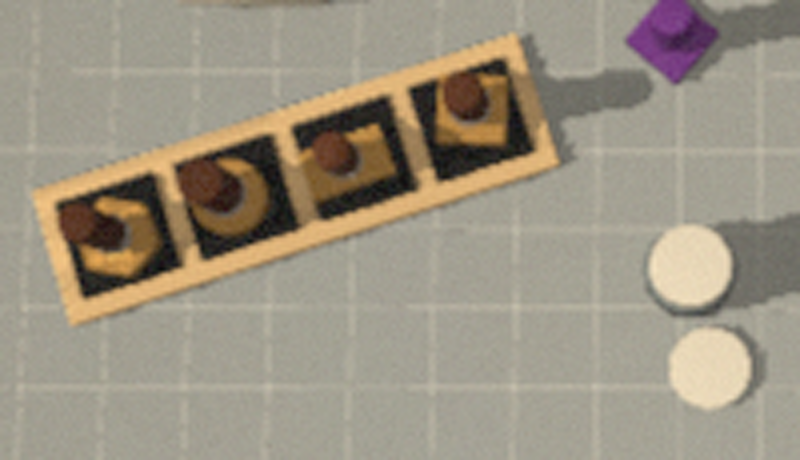

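View pics/topcrop2.png

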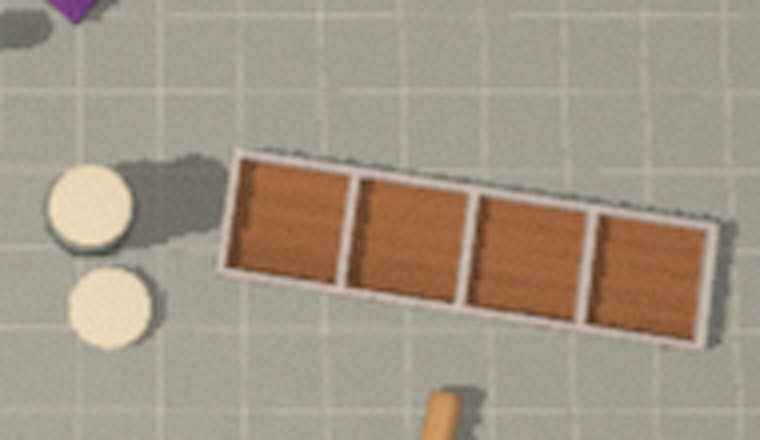

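View pics/scenecrop.png

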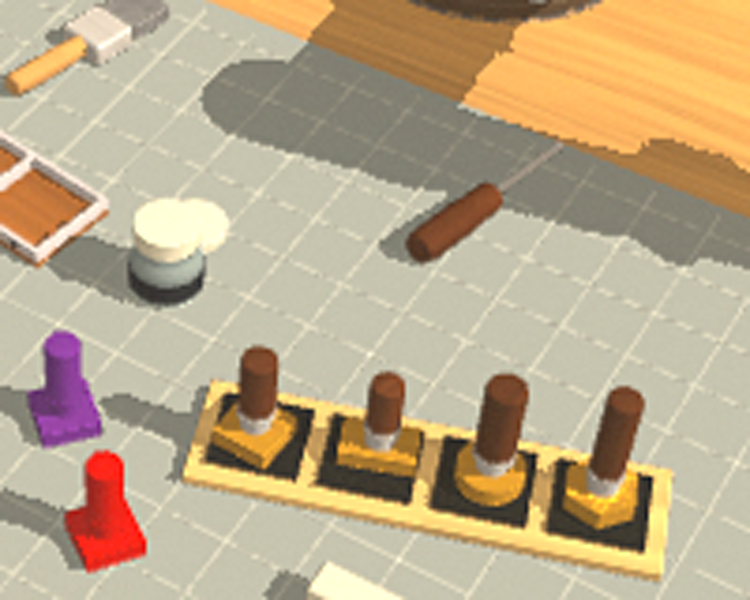

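```bash
cat > h.py <<'E'
import numpy as np,cv2
from scipy.optimize import least_squares
from station import arm, grab_frame, camera_params
def proj(P,X):
    X=np.atleast_2d(X); c=X@np.array(P["R"]).T+np.array(P["t"]); u=c@np.array(P["intrinsics"]).T
    return u[:,:2]/u[:,2:]
def back(P,uv,z):
    R=np.array(P["R"]);t=np.array(P["t"]);K=np.array(P["intrinsics"])
    d=R.T@np.linalg.solve(K,[uv[0],uv[1],1]);o=-R.T@t
    return o+d*(z-o[2])/d[2]
def fitrect(P,uv,w,l,z):
    loc=np.array([[-1,1],[1,1],[1,-1],[-1,-1]])*[w/2,l/2]
    # corner order in (x,y) local matched by uv
    def X(p):
        c,s=np.cos(p[2]),np.sin(p[2]); return np.c_[loc@np.array([[c,s],[-s,c]])+p[:2],np.full(4,z)]
    x0=np.mean([back(P,u,z)[:2] for u in uv],0)
    r=least_squares(lambda p:(proj(P,X(p))-uv).ravel(),[*x0,0]); return r.x,np.abs(r.fun).max()
E
python3 - <<'E'
from h import *
P=camera_params("top")
f=lambda pts,o:(np.array(pts,float)+.5)/4-.5+o
bd=f([[72,323],[36,190],[520,35],[558,162]],[110,175])
ho=f([[220,270],[237,152],[718,225],[704,345]],[260,190])
b,e=fitrect(P,bd,.084,.300,.010);print("board",b,e)
h,e2=fitrect(P,ho,.074,.284,.016);print("holder",h,e2)
def loc(p,x,y):
    c,s=np.cos(p[2]),np.sin(p[2]);return np.array([p[0]+c*x-s*y,p[1]+s*x+c*y])
for n,y in zip(["hex","round","bar","square"],[.108,.036,-.036,-.108]): print("pad",n,loc(b,0,y))
for y in [.105,.035,-.035,-.105]: print("bay",y,loc(h,0,y))
# handle tops
tops={"hex":((78,218),.110),"round":((203,183),.102),"bar":((336,150),.082),"square":((467,93),.090)}
for n,(uv,z) in tops.items(): print(n,back(P,f(uv,[110,175]),z))
for n,uv,z in(("jar",(691,264),.062),("jar2/lid",(710,367),.015),("purple",(678,25),.076)):print(n,back(P,f(uv,[110,175]),z))
E
```

```text
board [0.54884961 0.22364425 0.31993304] 1.2672409008797842
holder [ 0.47264736 -0.22621266 -0.15070991] 1.0754045297379093
pad hex [0.51488328 0.32616395]
pad round [0.5375275  0.25781748]
pad bar [0.56017172 0.18947102]
pad square [0.58281593 0.12112455]
bay 0.105 [ 0.48841206 -0.12240287]
bay 0.035 [ 0.47790226 -0.1916094 ]
bay -0.035 [ 0.46739246 -0.26081593]
bay -0.105 [ 0.45688265 -0.33002246]
hex [0.51408168 0.32352748 0.11      ]
round [0.5341126  0.25873042 0.102     ]
bar [0.55502269 0.19016263 0.082     ]
square [0.58583859 0.1173706  0.09      ]
jar [ 0.49381064 -0.00661057  0.062     ]
jar2/lid [ 0.43806279 -0.01809059  0.015     ]
purple [0.62701138 0.00091152 0.076     ]
```

```bash
python3 - <<'E'
from h import *
P=camera_params("scene")
f=lambda p:(np.array(p)+.5)/3.75-.5+[240,120]
for n,p,z in(("hex",(626,397),.110),("round",(507,386),.102),("bar",(387,382),.082),("square",(260,356),.090),("jar",(167,218),.062)):print(n,back(P,f(p),z))
s=arm.get_state()
def rel(x,y,z,yaw):
    e=s["eef_pos"];t=s["ee_rot"][2];d=np.array([x,y,z])-e
    c,q=np.cos(t),np.sin(t)
    return d@[c,q,0],d@[q,-c,0],-d[2],-np.degrees(yaw-t)
print(rel(.514,.3235,.25,.32-np.pi))
E
```

```text
hex [0.51175272 0.32513688 0.11      ]
round [0.53552335 0.26103565 0.102     ]
bar [0.55572637 0.19319589 0.082     ]
square [0.58643641 0.12077514 0.09      ]
jar [ 0.49157925 -0.00755296  0.062     ]
(np.float64(0.24125589083820959), np.float64(-0.42549224982608996), np.float64(-0.024155503983536775), np.float64(58.32295569666078))
```

```bash
python3 -m handwheel '[[[0.0876,0.024,-0.043,-0.005,6],[0.0876,0.048,-0.085,-0.01,12],[0.0876,0.072,-0.128,-0.02,18],[0.0876,0.096,-0.17,-0.024,24],[0.0876,0.121,-0.213,-0.024,30],[0.0876,0.145,-0.255,-0.024,36],[0.0876,0.169,-0.298,-0.024,42],[0.0876,0.193,-0.34,-0.024,48],[0.0876,0.217,-0.383,-0.024,54],[0.0876,0.241,-0.4255,-0.024,58.3],[0.0876,0.241,-0.4255,-0.024,58.3],[0.0876,0.241,-0.4255,-0.024,58.3],[0.0876,0.241,-0.4255,-0.024,58.3],[0.0876,0.241,-0.4255,-0.024,58.3],[0.0876,0.241,-0.4255,-0.024,58.3],[0.0876,0.241,-0.4255,-0.024,58.3]]]' 30
cat > rel.py <<'E'
import sys
from h import *
s=arm.get_state()
def rel(x,y,z,yaw):
    e=s["eef_pos"];t=s["ee_rot"][2];d=np.array([x,y,z])-e
    c,q=np.cos(t),np.sin(t); a=-np.degrees(yaw-t); a=(a+180)%360-180
    return (d@[c,q,0]).round(4),(d@[q,-c,0]).round(4),(-d[2]).round(4),a.round(2)
print(s["t"],s["eef_pos"].round(4),s["ee_rot"].round(4),s["width"].__round__(4),s["force"].round(1),s["q"].round(2))
if len(sys.argv)>1: print(rel(*[eval(a,{"pi":np.pi}) for a in sys.argv[1:5]]))
E
python3 rel.py .513 .3245 .060 .32-pi
python3 - <<'E'
from h import *
cv2.imwrite("pics/w1.png",grab_frame("wrist"))
E
```

```text
t: 1.48
eef_pos: [0.5134, 0.3243, 0.25]
ee_rot: [-3.14, -0.001, -2.82]
force: [0.1, 1.0, -1.2]
width: 0.0873
1.4833 [0.5134 0.3243 0.25  ] [-3.1405e+00 -9.0000e-04 -2.8204e+00] 0.0873 [ 0.1  1.  -1.2] [ 0.89  0.23 -0.11  0.   -1.23 -0.56]
(np.float64(0.0004), np.float64(0.0003), np.float64(0.19), np.float64(0.07))
```

View pics/w1.png

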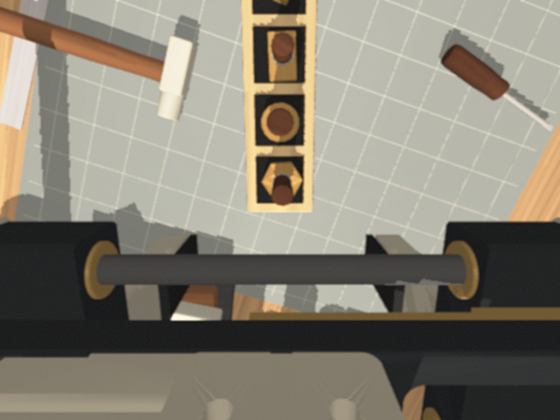

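```bash
cat > wb.py <<'E'
from h import *
from scipy.spatial.transform import Rotation as Ro
def wback(uv,z,s):
    P=camera_params("wrist");T=np.array(P["tool_from_camera"]);K=np.array(P["intrinsics"])
    R=Ro.from_euler("xyz",s["ee_rot"]).as_matrix()
    d=R@T[:3,:3]@np.linalg.solve(K,[uv[0],uv[1],1]);o=s["eef_pos"]+R@T[:3,3]
    return o+d*(z-o[2])/d[2]
E
python3 - <<'E'
from wb import *
s=arm.get_state()
for n,uv,z in(("hex",(282.5,198),.11),("round",(281,122),.102),("bar",(283,47),.082)):print(n,wback(uv,z,s).round(4))
E
```

```text
hex [0.5101 0.3265 0.11  ]
round [0.5336 0.2603 0.102 ]
bar [0.5532 0.1952 0.082 ]
```

```bash
python3 -m handwheel '[[[0.0876,0.001,0.001,0.03,0],[0.0876,0.001,0.001,0.065,0],[0.0876,0.001,0.001,0.1,0],[0.0876,0.001,0.001,0.135,0],[0.0876,0.001,0.001,0.165,0],[0.0876,0.001,0.001,0.182,0],[0.0876,0.001,0.001,0.19,0],[0.0876,0.001,0.001,0.19,0],[0.0876,0.001,0.001,0.19,0],[0.0,0.001,0.001,0.19,0],[0.0,0.001,0.001,0.19,0],[0.0,0.001,0.001,0.19,0],[0.0,0.001,0.001,0.19,0],[0.0,0.001,0.001,0.19,0],[0.0,0.001,0.001,0.19,0],[0.0,0.001,0.001,0.19,0],[0.0,0.001,0.001,0.19,0]]]' 30
python3 rel.py
```

```text
t: 2.95
eef_pos: [0.512, 0.325, 0.0602]
ee_rot: [-3.141, -0.001, -2.82]
force: [-0.3, -0.1, -0.2]
width: 0.0398
2.95 [0.512  0.325  0.0602] [-3.1405e+00 -6.0000e-04 -2.8199e+00] 0.0398 [-0.3 -0.1 -0.2] [ 0.89  0.4  -0.34  0.   -0.83 -0.57]
```

```bash
python3 -m handwheel '[[[0.0,0,0,0,0],[0.0,0,0,0,0],[0.0,0,0,0,0],[0.0,0,0,0,0],[0.0,0,0,0,0],[0.0,0,0,0,0],[0.0,0,0,0,0],[0.0,0,0,0,0]]]' 30
python3 rel.py
```

```text
t: 3.62
eef_pos: [0.512, 0.3249, 0.0601]
ee_rot: [-3.141, -0.001, -2.82]
force: [0.6, 0.5, -1.4]
width: 0.0216
3.6167 [0.512  0.3249 0.0601] [-3.1406e+00 -7.0000e-04 -2.8199e+00] 0.0216 [ 0.6  0.5 -1.4] [ 0.89  0.4  -0.34  0.   -0.83 -0.57]
```

```bash
python3 -m handwheel '[[[0.0,0,0,-0.01,0],[0.0,0,0,-0.03,0],[0.0,0,0,-0.06,0],[0.0,0,0,-0.09,0],[0.0,0,0,-0.12,0],[0.0,0,0,-0.137,0],[0.0,0,0,-0.14,0],[0.0,0,0,-0.14,0]]]'
python3 - <<'E'
from h import *
a=grab_frame("wrist");b=grab_frame("scene")
cv2.imwrite("pics/w2.png",np.hstack([cv2.resize(a[100:420],(400,229)),cv2.resize(b[60:300,200:480],(400,343))[:229]]))
cv2.imwrite("pics/s2.png",cv2.resize(b[100:300,240:480],(720,600)))
E
python3 rel.py .457 -.330 .20 -.15-pi
```

```text
t: 4.28
eef_pos: [0.5124, 0.3255, 0.202]
ee_rot: [3.141, 0.002, -2.82]
force: [0.8, -0.0, -2.5]
width: 0.0214
4.3833 [0.5113 0.3246 0.1992] [-3.1403e+00 -2.3000e-03 -2.8203e+00] 0.0216 [-1.   0.1 -2.7] [ 0.89  0.27 -0.18 -0.   -1.12 -0.57]
(np.float64(0.2583), np.float64(-0.6039), np.float64(-0.0008), np.float64(27.0))
```

View pics/s2.png

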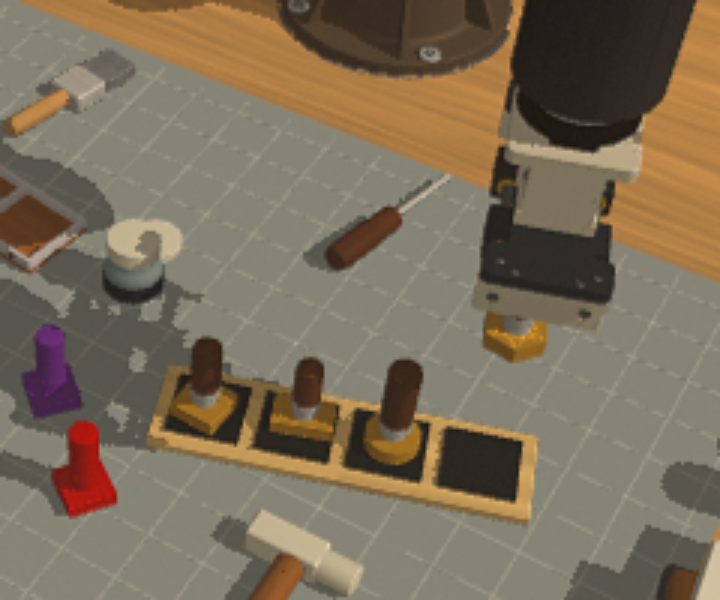

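```bash
python3 -m handwheel '[[[0.0,0.006,-0.014,0,1],[0.0,0.018,-0.042,0,2],[0.0,0.034,-0.078,0,4],[0.0,0.049,-0.115,0,6],[0.0,0.065,-0.151,0,8],[0.0,0.08,-0.187,0,9],[0.0,0.096,-0.224,0,11],[0.0,0.111,-0.26,0,12],[0.0,0.127,-0.296,0,14],[0.0,0.142,-0.333,0,16],[0.0,0.158,-0.369,0,17],[0.0,0.173,-0.405,0,19],[0.0,0.189,-0.442,0,20],[0.0,0.204,-0.478,0,22],[0.0,0.22,-0.514,0,24],[0.0,0.236,-0.551,0,25],[0.0,0.248,-0.581,0,26],[0.0,0.256,-0.598,0,27],[0.0,0.2583,-0.604,-0.001,27],[0.0,0.2583,-0.604,-0.001,27]]]'
python3 rel.py .457 -.330 .20 -.15-pi
python3 - <<'E'
from h import *
cv2.imwrite("pics/w3.png",grab_frame("wrist"))
E
```

```text
t: 6.05
eef_pos: [0.4556, -0.3313, 0.1999]
ee_rot: [-3.14, -0.005, 2.989]
force: [0.7, 0.8, -1.1]
width: 0.0212
6.05 [ 0.4556 -0.3313  0.1999] [-3.1399 -0.0046  2.989 ] 0.0212 [ 0.7  0.8 -1.1] [-0.28  0.2  -0.28  0.   -1.1   0.13]
(np.float64(-0.0012), np.float64(0.0015), np.float64(-0.0001), np.float64(-0.15))
```

View pics/w3.png

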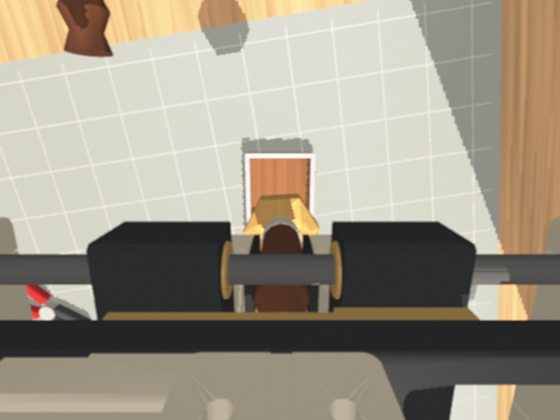

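```bash
python3 - <<'E'
from wb import *
s=arm.get_state()
a,b=[wback(u,.016,s) for u in((245.5,155),(314.5,155))]
print(a,b,np.linalg.norm(a-b)); m=(a+b)/2
print("bay",m+.037*np.array([np.sin(.15),np.cos(.15),0]))
E
```

```text
[ 0.48655102 -0.36955901  0.016     ] [ 0.41428251 -0.35843585  0.016     ] 0.07311950819174357
bay [ 0.45594598 -0.3274129   0.016     ]
```

```bash
python3 -m handwheel '[[[0.0,-0.001,0.002,0.01,0],[0.0,-0.001,0.002,0.035,0],[0.0,-0.001,0.002,0.065,0],[0.0,-0.001,0.002,0.09,0],[0.0,-0.001,0.002,0.112,0],[0.0,-0.001,0.002,0.127,0],[0.0,-0.001,0.002,0.135,0],[0.0,-0.001,0.002,0.139,0],[0.0,-0.001,0.002,0.142,0],[0.0,-0.001,0.002,0.144,0],[0.0,-0.001,0.002,0.1455,0],[0.0,-0.001,0.002,0.1465,0],[0.0,-0.001,0.002,0.147,0],[0.0,-0.001,0.002,0.147,0]]]'
python3 rel.py .457 -.330 .052 -.15-pi
```

```text
t: 7.27
eef_pos: [0.4568, -0.3286, 0.0536]
ee_rot: [-3.14, -0.003, 2.99]
force: [-0.2, 0.1, -0.9]
width: 0.0217
7.2667 [ 0.4568 -0.3286  0.0536] [-3.14   -0.0032  2.9899] 0.0217 [-0.2  0.1 -0.9] [-0.27  0.35 -0.45  0.   -0.77  0.12]
(np.float64(-0.0004), np.float64(-0.0013), np.float64(0.0016), np.float64(-0.1))
```

Lower the last 1.5 mm, release slowly, then rise.

```bash
python3 -m handwheel '[[[0.0,0,0,0.0005,0],[0.0,0,0,0.001,0],[0.0,0,0,0.0015,0],[0.0,0,0,0.002,0],[0.0,0,0,0.002,0]]]'
python3 rel.py
python3 -m handwheel '[[[0.026,0,0,0,0],[0.03,0,0,0,0],[0.036,0,0,0,0],[0.044,0,0,0,0],[0.052,0,0,0,0],[0.056,0,0,0,0],[0.056,0,0,0,0],[0.056,0,0,-0.01,0],[0.056,0,0,-0.04,0],[0.056,0,0,-0.08,0],[0.056,0,0,-0.115,0],[0.056,0,0,-0.145,0],[0.056,0,0,-0.15,0]]]'
python3 - <<'E'
from h import *
cv2.imwrite("pics/w4.png",grab_frame("wrist"))
E
python3 rel.py .5345 .260 .21 .32-pi
```

```text
t: 7.68
eef_pos: [0.4569, -0.3288, 0.0521]
ee_rot: [-3.14, -0.003, 2.99]
force: [-1.6, 1.3, 2.3]
width: 0.0212
7.6833 [ 0.4569 -0.3288  0.0521] [-3.1397e+00 -3.0000e-03  2.9901e+00] 0.0212 [-1.6  1.3  2.3] [-0.27  0.35 -0.45  0.   -0.77  0.12]
t: 8.77
eef_pos: [0.4598, -0.33, 0.2093]
ee_rot: [-3.137, 0.006, 2.991]
force: [0.7, -0.1, -0.6]
width: 0.056
8.8167 [ 0.4593 -0.3296  0.2076] [-3.1376  0.0049  2.9906] 0.056 [0.5 0.1 0.3] [-0.27  0.19 -0.27  0.   -1.11  0.12]
(np.float64(0.0144), np.float64(0.5942), np.float64(-0.0024), np.float64(-26.98))
```

View pics/w4.png

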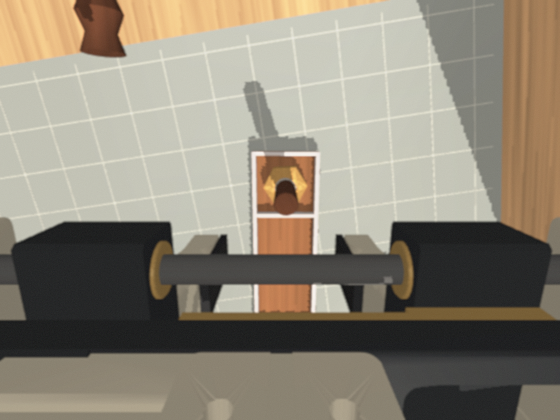

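```bash
python3 -m handwheel '[[[0.056,0.001,0.02,0,-1],[0.056,0.002,0.055,0,-3],[0.056,0.003,0.093,0,-5],[0.056,0.004,0.131,0,-7],[0.056,0.005,0.169,0,-9],[0.056,0.006,0.207,0,-11],[0.056,0.007,0.245,0,-12],[0.056,0.008,0.283,0,-14],[0.056,0.009,0.321,0,-16],[0.056,0.01,0.359,0,-18],[0.056,0.011,0.397,0,-19],[0.056,0.012,0.435,0,-21],[0.056,0.013,0.473,0,-23],[0.056,0.013,0.511,0,-25],[0.056,0.014,0.549,0,-26],[0.056,0.014,0.578,0,-27],[0.056,0.0144,0.594,-0.002,-27],[0.056,0.0144,0.594,-0.002,-27],[0.056,0.0144,0.594,-0.002,-27]]]'
python3 - <<'E'
from h import *
cv2.imwrite("pics/w5.png",grab_frame("wrist"))
E
python3 rel.py .5345 .260 .055 .32-pi
```

```text
t: 10.4
eef_pos: [0.5339, 0.2601, 0.2063]
ee_rot: [-3.135, 0.001, -2.821]
force: [-0.2, -0.2, -0.7]
width: 0.0559
10.45 [0.5339 0.2593 0.2065] [-3.1353e+00  1.2000e-03 -2.8214e+00] 0.056 [-0.5 -0.7 -1.2] [ 0.79  0.24 -0.21  0.01 -1.13 -0.47]
(np.float64(-0.0008), np.float64(0.0005), np.float64(0.1515), np.float64(0.01))
```

View pics/w5.png

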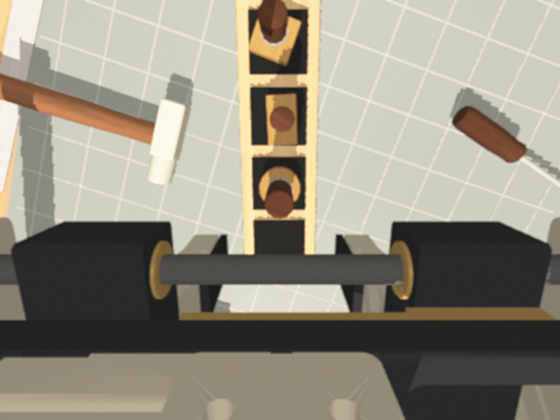

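```bash
python3 - <<'E'
from wb import *
s=arm.get_state()
for n,uv,z in(("round",(279.5,201),.102),("bar",(282.5,119),.082),("square",(273,12),.09)):print(n,wback(uv,z,s).round(4))
E
python3 -m handwheel '[[[0.056,0.0,0.0005,0.02,0],[0.056,0.0,0.0005,0.05,0],[0.056,0.0,0.0005,0.085,0],[0.056,0.0,0.0005,0.115,0],[0.056,0.0,0.0005,0.137,0],[0.056,0.0,0.0005,0.148,0],[0.056,0.0,0.0005,0.1515,0],[0.056,0.0,0.0005,0.1515,0],[0.0,0.0,0.0005,0.1515,0],[0.0,0.0,0.0005,0.1515,0],[0.0,0.0,0.0005,0.1515,0],[0.0,0.0,0.0005,0.1515,0],[0.0,0.0,0.0005,0.1515,0],[0.0,0.0,0.0005,0.1515,0],[0.0,0.0,0.0005,0.1515,0],[0.0,0.0,0.0005,0.1515,0],[0.0,0.0,0.0005,0.1515,0],[0.0,0.0,0.0005,0.1515,0],[0.0,0.0,0.0005,0.1515,0]]]' 30
python3 rel.py
```

```text
round [0.5354 0.2562 0.102 ]
bar [0.5541 0.1917 0.082 ]
square [0.5861 0.1186 0.09  ]
t: 12.03
eef_pos: [0.5348, 0.2594, 0.0557]
ee_rot: [-3.136, 0.003, -2.821]
force: [0.9, 1.1, 6.5]
width: 0.0255
12.0333 [0.5348 0.2594 0.0557] [-3.1356e+00  2.6000e-03 -2.8210e+00] 0.0255 [0.9 1.1 6.5] [ 0.78  0.39 -0.38  0.01 -0.8  -0.47]
```

```bash
python3 -m handwheel '[[[0.0,0,0,-0.01,0],[0.0,0,0,-0.03,0],[0.0,0,0,-0.06,0],[0.0,0,0,-0.09,0],[0.0,0,0,-0.12,0],[0.0,0,0,-0.142,0],[0.0,0,0,-0.145,0],[0.0,0,0,-0.145,0]]]'
python3 rel.py .467 -.260 .20 -.15-pi
```

```text
t: 12.7
eef_pos: [0.5342, 0.2603, 0.2022]
ee_rot: [-3.137, 0.004, -2.821]
force: [-0.4, 0.1, -4.4]
width: 0.0257
12.7 [0.5342 0.2603 0.2022] [-3.137   0.0044 -2.8212] 0.0257 [-0.4  0.1 -4.4] [ 0.79  0.24 -0.21  0.01 -1.11 -0.47]
(np.float64(0.2276), np.float64(-0.4727), np.float64(0.0022), np.float64(26.95))
```

```bash
python3 -m handwheel '[[[0.0,0.007,-0.014,0,1],[0.0,0.02,-0.042,0,3],[0.0,0.037,-0.077,0,5],[0.0,0.054,-0.112,0,7],[0.0,0.071,-0.147,0,9],[0.0,0.088,-0.182,0,11],[0.0,0.104,-0.217,0,13],[0.0,0.121,-0.252,0,15],[0.0,0.138,-0.287,0,17],[0.0,0.155,-0.322,0,19],[0.0,0.172,-0.357,0,21],[0.0,0.189,-0.392,0,23],[0.0,0.206,-0.427,0,25],[0.0,0.22,-0.457,0,26],[0.0,0.226,-0.47,0.002,27],[0.0,0.2276,-0.4727,0.002,27],[0.0,0.2276,-0.4727,0.002,27],[0.0,0.2276,-0.4727,0.002,27]]]'
python3 - <<'E'
from h import *
cv2.imwrite("pics/w6.png",grab_frame("wrist"))
E
python3 rel.py .467 -.260 .049 -.15-pi
```

```text
t: 14.2
eef_pos: [0.466, -0.2597, 0.2001]
ee_rot: [-3.14, 0.004, 2.99]
force: [0.3, 0.8, -3.5]
width: 0.0256
14.25 [ 0.4664 -0.2593  0.2006] [-3.1399  0.0044  2.9911] 0.0258 [ 0.2  0.1 -2.2] [-0.14  0.14 -0.34  0.   -1.08 -0.01]
(np.float64(-0.0007), np.float64(-0.0006), np.float64(0.1516), np.float64(-0.03))
```

View pics/w6.png

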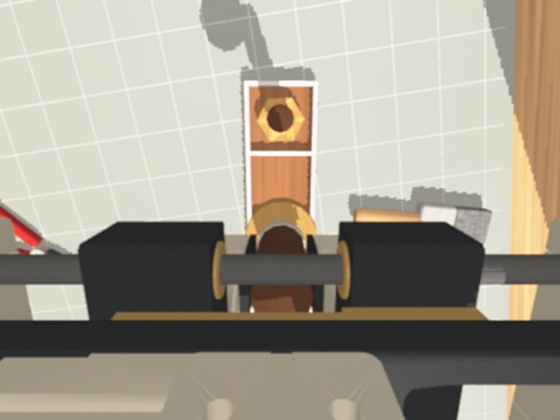

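```bash
python3 -m handwheel '[[[0.0,-0.001,-0.0005,0.01,0],[0.0,-0.001,-0.0005,0.035,0],[0.0,-0.001,-0.0005,0.065,0],[0.0,-0.001,-0.0005,0.092,0],[0.0,-0.001,-0.0005,0.114,0],[0.0,-0.001,-0.0005,0.13,0],[0.0,-0.001,-0.0005,0.139,0],[0.0,-0.001,-0.0005,0.144,0],[0.0,-0.001,-0.0005,0.147,0],[0.0,-0.001,-0.0005,0.149,0],[0.0,-0.001,-0.0005,0.1505,0],[0.0,-0.001,-0.0005,0.151,0],[0.0,-0.001,-0.0005,0.1515,0],[0.0,-0.001,-0.0005,0.1515,0]]]'
python3 rel.py .467 -.260 .0477 -.15-pi
```

```text
t: 15.42
eef_pos: [0.4682, -0.2604, 0.0495]
ee_rot: [-3.14, 0.005, 2.991]
force: [0.1, -0.4, -2.3]
width: 0.0254
15.4167 [ 0.4682 -0.2604  0.0495] [-3.1399  0.0054  2.991 ] 0.0254 [ 0.1 -0.4 -2.3] [-0.14  0.31 -0.52  0.   -0.73 -0.01]
(np.float64(0.0013), np.float64(0.0002), np.float64(0.0018), np.float64(-0.04))
```

```bash
python3 -m handwheel '[[[0.0,0,0,0.0005,0],[0.0,0,0,0.001,0],[0.0,0,0,0.0015,0],[0.0,0,0,0.002,0],[0.0,0,0,0.002,0]]]'
python3 -m handwheel '[[[0.03,0,0,0,0],[0.034,0,0,0,0],[0.04,0,0,0,0],[0.048,0,0,0,0],[0.054,0,0,0,0],[0.058,0,0,0,0],[0.058,0,0,0,0],[0.058,0,0,-0.01,0],[0.058,0,0,-0.04,0],[0.058,0,0,-0.08,0],[0.058,0,0,-0.115,0],[0.058,0,0,-0.145,0],[0.058,0,0,-0.155,0],[0.058,0,0,-0.155,0]]]'
python3 rel.py .5545 .192 .20 .32-pi
python3 - <<'E'
from h import *
cv2.imwrite("pics/w7.png",grab_frame("wrist"))
E
```

```text
t: 15.83
eef_pos: [0.4683, -0.2605, 0.0477]
ee_rot: [-3.14, 0.005, 2.991]
force: [0.3, -0.4, -0.1]
width: 0.0255
t: 17.0
eef_pos: [0.4693, -0.2606, 0.2071]
ee_rot: [-3.139, 0.012, 2.992]
force: [-0.4, -0.0, -0.4]
width: 0.0581
17.0 [ 0.4693 -0.2606  0.2071] [-3.139   0.0124  2.9915] 0.0581 [-0.4 -0.  -0.4] [-0.14  0.14 -0.33  0.   -1.09 -0.01]
(np.float64(-0.0166), np.float64(0.4603), np.float64(0.0071), np.float64(-26.93))
```

View pics/w7.png

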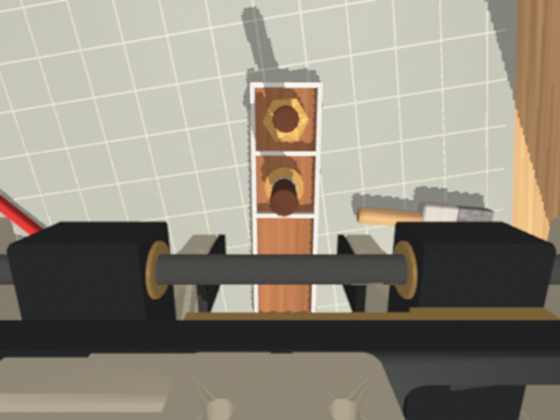

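```bash
python3 -m handwheel '[[[0.056,-0.001,0.015,0,-1],[0.056,-0.002,0.045,0,-3],[0.056,-0.003,0.082,0,-5],[0.056,-0.004,0.119,0,-7],[0.056,-0.006,0.156,0,-9],[0.056,-0.007,0.193,0,-11],[0.056,-0.008,0.23,0,-13],[0.056,-0.009,0.267,0,-15],[0.056,-0.011,0.304,0.002,-18],[0.056,-0.012,0.341,0.004,-20],[0.056,-0.014,0.378,0.005,-22],[0.056,-0.015,0.415,0.006,-24],[0.056,-0.016,0.445,0.007,-26],[0.056,-0.0166,0.457,0.007,-27],[0.056,-0.0166,0.46,0.007,-27],[0.056,-0.0166,0.46,0.007,-27],[0.056,-0.0166,0.46,0.007,-27],[0.056,-0.0166,0.46,0.007,-27]]]'
python3 - <<'E'
from h import *
cv2.imwrite("pics/w8.png",grab_frame("wrist"))
E
python3 rel.py .5545 .192 .045 .32-pi
```

```text
t: 18.55
eef_pos: [0.5533, 0.1909, 0.1968]
ee_rot: [-3.136, 0.007, -2.822]
force: [-0.6, -0.2, 0.3]
width: 0.0561
18.6 [0.5534 0.1908 0.197 ] [-3.1358  0.0071 -2.8224] 0.056 [-0.1  0.2  0.2] [ 0.67  0.23 -0.24  0.01 -1.09 -0.36]
(np.float64(-0.0014), np.float64(0.0008), np.float64(0.152), np.float64(-0.05))
```

View pics/w8.png

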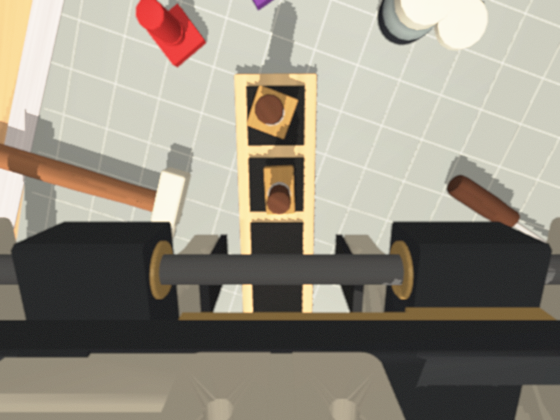

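```bash
python3 -m handwheel '[[[0.056,-0.001,0.001,0.02,0],[0.056,-0.001,0.001,0.05,0],[0.056,-0.001,0.001,0.085,0],[0.056,-0.001,0.001,0.115,0],[0.056,-0.001,0.001,0.137,0],[0.056,-0.001,0.001,0.148,0],[0.056,-0.001,0.001,0.152,0],[0.056,-0.001,0.001,0.152,0],[0.0,-0.001,0.001,0.152,0],[0.0,-0.001,0.001,0.152,0],[0.0,-0.001,0.001,0.152,0],[0.0,-0.001,0.001,0.152,0],[0.0,-0.001,0.001,0.152,0],[0.0,-0.001,0.001,0.152,0],[0.0,-0.001,0.001,0.152,0],[0.0,-0.001,0.001,0.152,0],[0.0,-0.001,0.001,0.152,0],[0.0,-0.001,0.001,0.152,0],[0.0,-0.001,0.001,0.152,0],[0.0,-0.001,0.001,0.152,0]]]' 30
python3 rel.py
python3 -m handwheel '[[[0.0,0,0,-0.01,0],[0.0,0,0,-0.03,0],[0.0,0,0,-0.06,0],[0.0,0,0,-0.09,0],[0.0,0,0,-0.12,0],[0.0,0,0,-0.142,0],[0.0,0,0,-0.15,0],[0.0,0,0,-0.15,0],[0.0,0,0,-0.15,0]]]'
python3 rel.py .478 -.191 .20 -.15-pi
```

```text
t: 20.27
eef_pos: [0.5556, 0.1918, 0.0455]
ee_rot: [-3.136, 0.008, -2.822]
force: [-0.8, -0.0, 5.1]
width: 0.0211
20.2667 [0.5556 0.1918 0.0455] [-3.1359  0.0079 -2.8222] 0.0211 [-0.8 -0.   5.1] [ 0.67  0.39 -0.41  0.01 -0.76 -0.36]
t: 21.02
eef_pos: [0.5535, 0.1921, 0.1947]
ee_rot: [-3.136, 0.007, -2.823]
force: [-1.4, -0.1, -2.8]
width: 0.0211
21.0167 [0.5535 0.1921 0.1947] [-3.1363  0.0069 -2.8226] 0.0211 [-1.4 -0.1 -2.8] [ 0.67  0.23 -0.25  0.01 -1.09 -0.36]
(np.float64(0.1919), np.float64(-0.3401), np.float64(-0.0053), np.float64(26.87))
```

```bash
python3 -m handwheel '[[[0.0,0.008,-0.014,0,1],[0.0,0.022,-0.04,0,3],[0.0,0.04,-0.071,-0.001,6],[0.0,0.058,-0.102,-0.002,8],[0.0,0.075,-0.133,-0.003,11],[0.0,0.093,-0.164,-0.004,13],[0.0,0.11,-0.195,-0.005,16],[0.0,0.128,-0.226,-0.005,18],[0.0,0.145,-0.257,-0.005,21],[0.0,0.163,-0.289,-0.005,23],[0.0,0.178,-0.316,-0.005,25],[0.0,0.188,-0.333,-0.005,26.5],[0.0,0.192,-0.34,-0.005,26.9],[0.0,0.192,-0.34,-0.005,26.9],[0.0,0.192,-0.34,-0.005,26.9],[0.0,0.192,-0.34,-0.005,26.9]]]'
python3 - <<'E'
from h import *
cv2.imwrite("pics/w9.png",grab_frame("wrist"))
E
python3 rel.py .478 -.191 .039 -.15-pi
```

```text
t: 22.35
eef_pos: [0.4775, -0.1904, 0.1993]
ee_rot: [-3.14, 0.007, 2.992]
force: [-0.4, -0.2, -1.5]
width: 0.0216
22.4 [ 0.4777 -0.1902  0.1996] [-3.14    0.0075  2.9921] 0.0213 [ 0.1  0.5 -1.7] [ 0.01  0.11 -0.38  0.   -1.07 -0.16]
(np.float64(-0.0004), np.float64(-0.0007), np.float64(0.1606), np.float64(0.03))
```

View pics/w9.png

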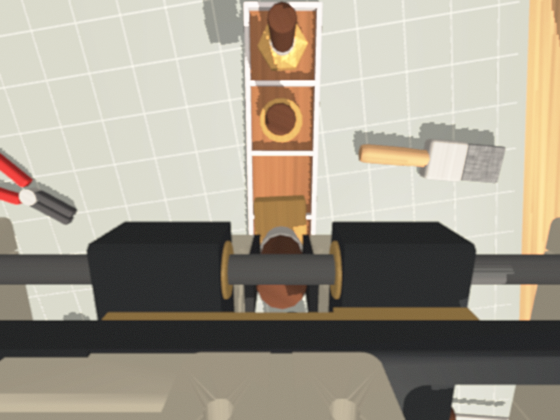

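```bash
python3 -m handwheel '[[[0.0,0,-0.0005,0.01,0],[0.0,0.001,-0.0005,0.035,0],[0.0,0.001,-0.0005,0.065,0],[0.0,0.001,-0.0005,0.095,0],[0.0,0.001,-0.0005,0.12,0],[0.0,0.001,-0.0005,0.137,0],[0.0,0.001,-0.0005,0.147,0],[0.0,0.001,-0.0005,0.153,0],[0.0,0.001,-0.0005,0.1565,0],[0.0,0.001,-0.0005,0.1585,0],[0.0,0.001,-0.0005,0.1595,0],[0.0,0.001,-0.0005,0.16,0],[0.0,0.001,-0.0005,0.16,0]]]'
python3 rel.py .478 -.191 .0375 -.15-pi
```

```text
t: 23.48
eef_pos: [0.4783, -0.191, 0.0402]
ee_rot: [-3.14, 0.009, 2.992]
force: [-0.1, -0.3, -2.8]
width: 0.0212
23.4833 [ 0.4783 -0.191   0.0402] [-3.1402  0.0089  2.9921] 0.0212 [-0.1 -0.3 -2.8] [ 0.    0.3  -0.58  0.   -0.69 -0.16]
(np.float64(0.0003), np.float64(-0.0), np.float64(0.0027), np.float64(0.03))
```

```bash
python3 -m handwheel '[[[0.0,0,0,0.0007,0],[0.0,0,0,0.0014,0],[0.0,0,0,0.002,0],[0.0,0,0,0.0025,0],[0.0,0,0,0.003,0],[0.0,0,0,0.003,0]]]'
python3 -m handwheel '[[[0.026,0,0,0,0],[0.03,0,0,0,0],[0.036,0,0,0,0],[0.044,0,0,0,0],[0.052,0,0,0,0],[0.056,0,0,0,0],[0.056,0,0,0,0],[0.056,0,0,-0.01,0],[0.056,0,0,-0.04,0],[0.056,0,0,-0.08,0],[0.056,0,0,-0.115,0],[0.056,0,0,-0.145,0],[0.056,0,0,-0.163,0],[0.056,0,0,-0.163,0],[0.056,0,0,-0.163,0]]]'
python3 rel.py .586 .119 .20 .32-pi
python3 - <<'E'
from h import *
cv2.imwrite("pics/w10.png",grab_frame("wrist"))
E
```

```text
t: 23.98
eef_pos: [0.4785, -0.191, 0.0375]
ee_rot: [-3.14, 0.009, 2.992]
force: [-1.3, 0.5, 2.0]
width: 0.0217
t: 25.23
eef_pos: [0.4775, -0.1905, 0.2023]
ee_rot: [-3.141, 0.012, 2.992]
force: [-0.6, -0.3, -0.5]
width: 0.0563
25.2333 [ 0.4775 -0.1905  0.2023] [-3.1407  0.0124  2.9924] 0.0563 [-0.6 -0.3 -0.5] [ 0.    0.1  -0.38  0.   -1.07 -0.16]
(np.float64(-0.0613), np.float64(0.3222), np.float64(0.0023), np.float64(-26.88))
```

View pics/w10.png

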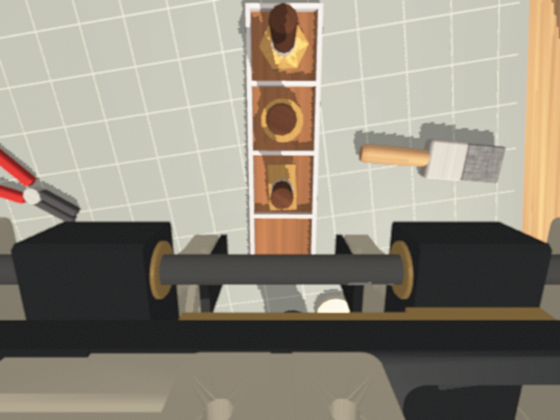

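The three dies stand in their bays. Next is the square.

```bash
python3 -m handwheel '[[[0.056,-0.003,0.015,0,-1],[0.056,-0.008,0.042,0,-3],[0.056,-0.014,0.076,0,-6],[0.056,-0.021,0.11,0,-9],[0.056,-0.027,0.144,0,-12],[0.056,-0.034,0.178,0,-15],[0.056,-0.04,0.212,0.001,-18],[0.056,-0.047,0.246,0.002,-20],[0.056,-0.053,0.28,0.002,-23],[0.056,-0.058,0.305,0.002,-25],[0.056,-0.061,0.318,0.002,-27],[0.056,-0.0613,0.322,0.002,-27],[0.056,-0.0613,0.322,0.002,-27],[0.056,-0.0613,0.322,0.002,-27],[0.056,-0.0613,0.322,0.002,-27]]]'
python3 - <<'E'
from h import *
cv2.imwrite("pics/w11.png",grab_frame("wrist"))
E
python3 rel.py .586 .119 .050 .32-pi
```

```text
t: 26.53
eef_pos: [0.5848, 0.1176, 0.199]
ee_rot: [-3.136, 0.008, -2.821]
force: [0.1, 0.3, -0.0]
width: 0.0563
26.5833 [0.5849 0.1176 0.1993] [-3.1362  0.0081 -2.8214] 0.0561 [-0.5 -0.3  0.2] [ 0.53  0.24 -0.22  0.01 -1.1  -0.21]
(np.float64(-0.0015), np.float64(0.0009), np.float64(0.1493), np.float64(0.01))
```

View pics/w11.png

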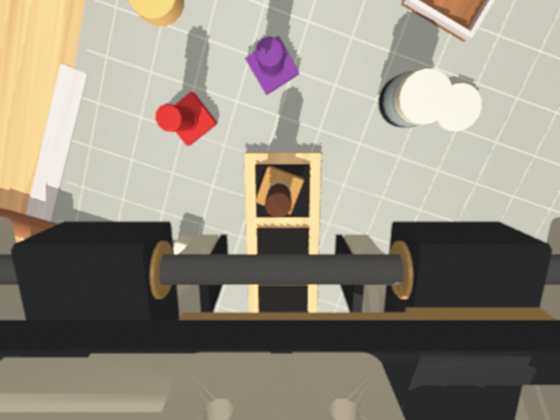

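```bash
python3 -m handwheel '[[[0.056,-0.001,0.001,0.02,0],[0.056,-0.001,0.001,0.05,0],[0.056,-0.001,0.001,0.085,0],[0.056,-0.001,0.001,0.115,0],[0.056,-0.001,0.001,0.136,0],[0.056,-0.001,0.001,0.146,0],[0.056,-0.001,0.001,0.149,0],[0.056,-0.001,0.001,0.149,0],[0.0,-0.001,0.001,0.149,0],[0.0,-0.001,0.001,0.149,0],[0.0,-0.001,0.001,0.149,0],[0.0,-0.001,0.001,0.149,0],[0.0,-0.001,0.001,0.149,0],[0.0,-0.001,0.001,0.149,0],[0.0,-0.001,0.001,0.149,0],[0.0,-0.001,0.001,0.149,0],[0.0,-0.001,0.001,0.149,0],[0.0,-0.001,0.001,0.149,0],[0.0,-0.001,0.001,0.149,0],[0.0,-0.001,0.001,0.149,0]]]' 30
python3 rel.py
python3 -m handwheel '[[[0.0,0,0,-0.01,0],[0.0,0,0,-0.03,0],[0.0,0,0,-0.06,0],[0.0,0,0,-0.09,0],[0.0,0,0,-0.12,0],[0.0,0,0,-0.142,0],[0.0,0,0,-0.15,0],[0.0,0,0,-0.15,0],[0.0,0,0,-0.15,0]]]'
python3 rel.py .4885 -.1215 .20 -.15-pi
```

```text
t: 28.25
eef_pos: [0.5875, 0.1188, 0.0508]
ee_rot: [-3.136, 0.009, -2.821]
force: [-0.2, 0.6, 5.6]
width: 0.0237
28.25 [0.5875 0.1188 0.0508] [-3.1362  0.0092 -2.8211] 0.0237 [-0.2  0.6  5.6] [ 0.53  0.4  -0.38  0.01 -0.78 -0.22]
t: 29.0
eef_pos: [0.5849, 0.119, 0.1997]
ee_rot: [-3.137, 0.008, -2.822]
force: [-1.1, 0.4, -3.8]
width: 0.0232
29.0 [0.5849 0.119  0.1997] [-3.1368  0.0077 -2.8216] 0.0232 [-1.1  0.4 -3.8] [ 0.53  0.25 -0.22  0.01 -1.1  -0.22]
(np.float64(0.1672), np.float64(-0.1979), np.float64(-0.0003), np.float64(26.93))
```

Foot at about 0.163, clear of the jar at 0.062. Release TCP z is about 0.0428.

```bash
python3 -m handwheel '[[[0.0,0.009,-0.01,0,2],[0.0,0.025,-0.03,0,4],[0.0,0.046,-0.054,0,7],[0.0,0.067,-0.079,0,11],[0.0,0.088,-0.104,0,14],[0.0,0.109,-0.129,0,17],[0.0,0.13,-0.153,0,20],[0.0,0.149,-0.176,0,24],[0.0,0.162,-0.191,0,26],[0.0,0.167,-0.198,0,27],[0.0,0.167,-0.198,0,27],[0.0,0.167,-0.198,0,27],[0.0,0.167,-0.198,0,27]]]'
python3 - <<'E'
from h import *
cv2.imwrite("pics/w12.png",grab_frame("wrist"))
E
python3 rel.py .4885 -.1215 .0448 -.15-pi
```

```text
t: 30.08
eef_pos: [0.4886, -0.1211, 0.1985]
ee_rot: [-3.141, 0.008, 2.991]
force: [-1.2, -0.6, -1.7]
width: 0.0235
30.1333 [ 0.4888 -0.1209  0.1987] [-3.1407  0.008   2.9913] 0.0236 [ 0.5 -0.4 -3. ] [ 0.15  0.09 -0.41  0.   -1.06 -0.3 ]
(np.float64(0.0002), np.float64(-0.0006), np.float64(0.1539), np.float64(-0.02))
```

View pics/w12.png

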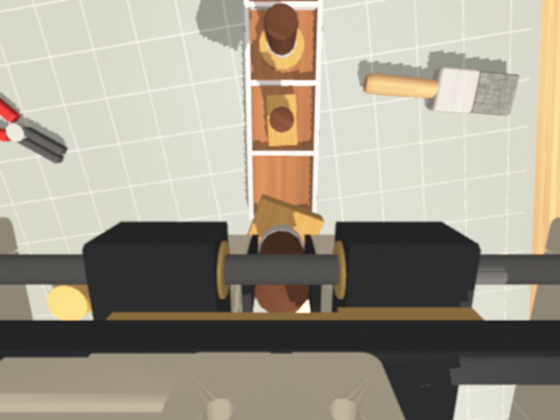

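```bash
python3 -m handwheel '[[[0.0,0,-0.0005,0.01,0],[0.0,0.001,-0.0005,0.035,0],[0.0,0.001,-0.0005,0.065,0],[0.0,0.001,-0.0005,0.093,0],[0.0,0.001,-0.0005,0.116,0],[0.0,0.001,-0.0005,0.132,0],[0.0,0.001,-0.0005,0.141,0],[0.0,0.001,-0.0005,0.147,0],[0.0,0.001,-0.0005,0.15,0],[0.0,0.001,-0.0005,0.152,0],[0.0,0.001,-0.0005,0.153,0],[0.0,0.001,-0.0005,0.1535,0],[0.0,0.001,-0.0005,0.1535,0]]]'
python3 rel.py .4885 -.1215 .0428 -.15-pi
```

```text
t: 31.22
eef_pos: [0.4894, -0.1216, 0.0458]
ee_rot: [-3.141, 0.009, 2.991]
force: [0.1, -0.6, -3.1]
width: 0.0239
31.2167 [ 0.4894 -0.1216  0.0458] [-3.141   0.0093  2.9914] 0.0239 [ 0.1 -0.6 -3.1] [ 0.15  0.27 -0.6   0.01 -0.69 -0.3 ]
(np.float64(0.0009), np.float64(-0.0001), np.float64(0.003), np.float64(-0.01))
```

```bash
python3 -m handwheel '[[[0.0,0,0,0.0007,0],[0.0,0,0,0.0014,0],[0.0,0,0,0.002,0],[0.0,0,0,0.0026,0],[0.0,0,0,0.0032,0],[0.0,0,0,0.0032,0]]]'
python3 -m handwheel '[[[0.028,0,0,0,0],[0.032,0,0,0,0],[0.038,0,0,0,0],[0.046,0,0,0,0],[0.052,0,0,0,0],[0.056,0,0,0,0],[0.056,0,0,0,0],[0.056,0,0,-0.01,0],[0.056,0,0,-0.04,0],[0.056,0,0,-0.08,0],[0.056,0,0,-0.115,0],[0.056,0,0,-0.145,0],[0.056,0,0,-0.163,0],[0.056,0,0,-0.163,0],[0.056,0,0,-0.163,0]]]'
python3 -m handwheel '[[[0.056,0,0.02,0,0],[0.056,0,0.05,0,0],[0.056,0,0.085,0,0],[0.056,0,0.12,0,0],[0.056,0,0.155,0,0],[0.056,0,0.19,0,0],[0.056,0,0.22,0,0],[0.056,0,0.24,0,0],[0.056,0,0.25,0,0],[0.056,0,0.25,0,0],[0.056,0,0.25,0,0]]]'
python3 - <<'E'
from h import *
s=grab_frame("scene");t=grab_frame("top");w=grab_frame("wrist")
cv2.imwrite("pics/fs.png",cv2.resize(s[100:230,150:330],(800,578),interpolation=cv2.INTER_CUBIC))
cv2.imwrite("pics/ft.png",cv2.convertScaleAbs(cv2.resize(t[190:300,260:450],(760,440),interpolation=cv2.INTER_CUBIC),alpha=1.5))
E
```

```text
t: 31.72
eef_pos: [0.4896, -0.1216, 0.0428]
ee_rot: [-3.141, 0.009, 2.992]
force: [-0.4, 0.6, -0.5]
width: 0.0234
t: 32.97
eef_pos: [0.4885, -0.1211, 0.2068]
ee_rot: [3.141, 0.012, 2.991]
force: [0.3, -0.1, -0.8]
width: 0.0559
t: 33.88
eef_pos: [0.5252, 0.1258, 0.2057]
ee_rot: [-3.14, 0.01, 2.992]
force: [-0.3, -0.3, 0.1]
width: 0.0561
```

View pics/fs.png

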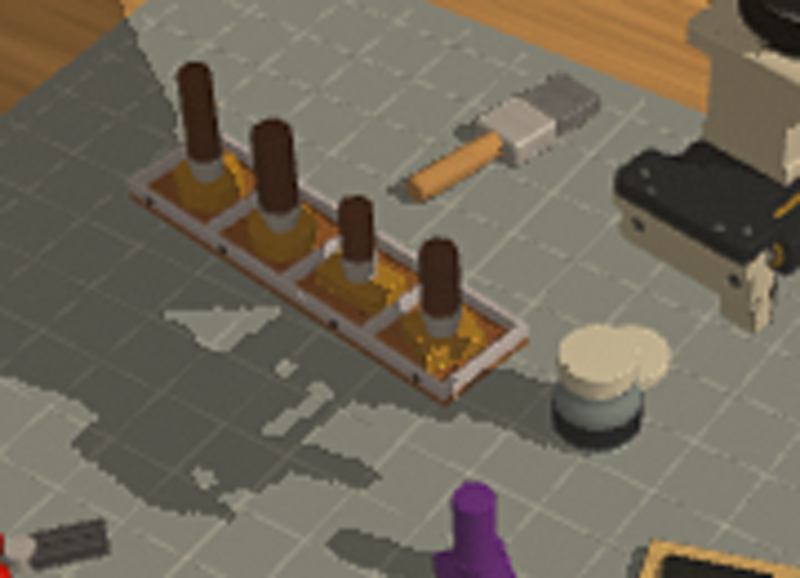

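View pics/ft.png

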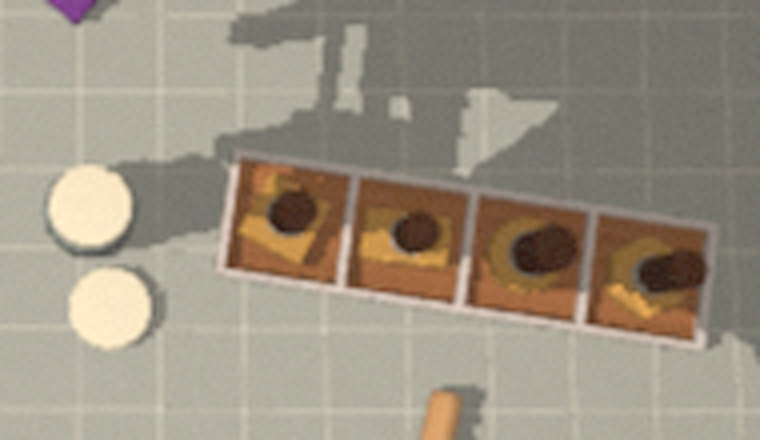

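All four dies stand upright inside their bays, in the order square, bar, round, hex from left to right. In the top crop their handles are at about (292,210), (416,232), (543,248) and (672,270). The jar is unmoved at (91,207), the same pixel as at the start.

```bash
python3 - <<'E'
from station import arm
print(arm.job_done())
E
```

```text
the job is handed in; nothing more can be done
None
```

All four dies are in the holder in reverse order, and I handed the job in at about 34 s of the 104 s allowed. On the board they stood hex, round, bar, square from left to right; in the bays they now stand square, bar, round, hex.

- **Placing:** I lowered each die until its foot should have been on the bay floor, going by the height it was gripped at. Then I opened the fingers slowly. The highest force shown in any reading was about 6.5 N, while gripping the round die.
- **Last pictures:** The top and scene views show every die upright, with its foot inside its bay walls. The jar is at the same pixel as at the start, and the gripper is raised and clear.
- **Disagreements:** The cameras differed from each other by up to about 5 mm. The tool tilt drifted to about 0.012 rad over the moves. Both are well inside the limits.
- **Not checked:** I judged foot flatness and height from the pictures and the release heights, and did not measure them separately.

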